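# Take the carved block from the vise and register it in the jig

### The job

Push the vise's sliding jaw all the way open by its red lug, then lift the carved printing block out, leaving the jaw open. Set the block down carved face up on the white bed of the registration jig and push it gently home, square and flush against both fences, with a long side on the long fence and an end on the short one. Do not disturb the ink tin, the ink roller and the roll of tape that lie between the vise and the jig.

Things in the scene. Friction and masses are not known exactly. Their poses are not given: they have to be found in the camera images.
- block: printing block, 60 (its x) x 130 (y) x 34 mm tall, pale wood, blue carved top; about 0.2 kg. Origin: centre of its underside. Starts in the vise, underside 18 mm above the table, long sides shut between the jaws
- vise: wooden vise fixed to the table; origin on the table under the block's seat (the block sits within 12 mm of it along y). Base 18 mm thick, x -65 to +135 mm, 150 mm wide. Low fixed jaw (dark wood): face at x = -31 mm, top 28 mm above the table, covers only the block's lowest 10 mm. Sliding jaw on the +x side, slides along +x to the green end block (48 mm tall)
- jaw (a joint): opening of the sliding jaw in m: 0 shut on the block (jaw face at vise x = +31 mm), 0.050 fully open against the end block. Stiff slide (about 7 N), stays where left. Steel jaw 120 mm wide, top 48 mm above the table
- jaw_lug (a point): centre of the top edge of the sliding jaw's red upright lug, on its face towards the block. Lug 70 mm wide, 14 mm thick, top 86 mm above the table (34 mm above the block's top), inner face flush with the jaw's. Moves with the jaw; push it along the vise's +x
- jig: registration jig fixed to the table: white bed 170 (x) x 220 mm (y), surface 10 mm above the table; dark wooden fences 14 mm wide, 30 mm above the bed, along its +x and +y edges. Origin under the bed's centre, at table height. Inner faces: long fence x = +71 mm, short fence y = +96 mm. Block home: long side on the long fence, end on the short one, its centre at x +41, y +31 mm
- fence: the jig's two dark fences (see jig), one piece with it; origin at the inner corner where they meet, at the bed's surface (10 mm above the table); axes as the jig's. Nearly as tall as the block: no finger fits between block and fence
- ink_tin: bystander: round tin of ink with an orange label, 60 mm across, 50 mm tall; origin at the centre of its underside
- brayer: bystander: ink roller lying flat: black rubber roller 90 mm wide and 36 mm across, wooden handle, about 150 mm long over all; origin under the roller's centre
- tape: bystander: roll of yellow tape lying flat, 100 mm across, 25 mm tall; origin at the centre of its underside
Things that resemble listed ones, but are neither listed nor needed, are in the scene too. What is shaped like the block but pink or purple is not meant.

How it is judged:
On the way, in this order (a step that is already met when the one before it is completed fails the run):
1. the sliding jaw is pushed back to its stop (at least 44 of 50 mm) with the block still sitting in the vise (value of joint jaw above 0.044 m and z of block in the frame of vise below 0.024 m and horizontal distance between block and vise below 0.06 m), for 0.1 s.
2. the block is lifted out of the vise, its underside at least 60 mm above the table (height (world z) of block above 0.06 m), for 0.1 s.
At the end, for the whole second after the job is handed in: The block lies at rest flat on the jig's bed, carved face up, long side within about 2 mm of the long fence and end within about 2 mm of the short fence, square to them within 0.02 rad; the jaw is left open (at least 40 mm) (x of block in the frame of jig between 0.0388 and 0.0425 m and y of block in the frame of jig between 0.0288 and 0.0325 m and z of block in the frame of jig between 0.007 and 0.0125 m and angle between the y axis of block and the y axis of jig, either way round below 0.02 rad and angle between block's own z axis and vertical below 0.03 rad and value of joint jaw above 0.04 m and linear speed of block below 0.01 m/s); the robot touches nothing.
It fails at once if the block is rammed against the fences: more than 40 N between them (contact force between block and fence above 40 N).
It fails at once if the ink tin, the ink roller or the tape is moved by more than 20 mm (distance of any of ink_tin, brayer, tape from where it was at the start of the episode above 0.02 m).
It also fails if it takes over 72 s, if anything falls off the work surface, if the arm or the gripper's body presses on something with over 40 N, if the wrist force passes 120 N, or if a joint passes its speed limit or range.

### The arm

A 6-joint arm with a two-finger parallel gripper is mounted at the origin on the work surface. World frame = base frame: x ahead of the robot, y to its left, z up, the work surface at z = 0. Lengths are in m, angles in rad, forces in N, time in s.
With the tool pointing down it reaches from about 0.35 to 0.975 m from the base axis. Payload 4.9 kg.
Tool frame: the origin (TCP) lies on the centre line of the jaws, within the pads' length; the fingertips stand 19 mm ahead of it and the grasp point (between the pads) is the TCP; z points along the fingers, y is the line along which they close (so a half turn about z gives the same grasp; the last joint's range is limited). The gripper opens to 85 mm and grips with 20 to 120 N. Pads are 22 mm wide; open, the fingers measure 114 mm over their backs; the gripper's body (76 mm by 85 mm) begins 54 mm behind the grasp point. The pads swing forward as they close: fully open they stand 13 mm farther back than shut.
Start: joints at [-1.464, 0.053, 1.613, -0, 1.476, -0.119], TCP at [0.14, -0.609, 0.25] pointing down, gripper open.
Joint ranges: [-3.01, 3.01], [-1.01, 2.22], [0.06, 2.58], [-1.02, 4.17], [0.09, 2.62], [-3.14, 3.14]. Speed limits (rad/s): [2.57, 2.57, 3.14, 3.14, 3.14, 3.14].

### API

Orientations are given as a unit quaternion [w, x, y, z].
In Python, from plant import state, grab_frame, ticket, spotter gives the robot as it stands.
- The arm moves only by the tool apply_moves, never from a script. Its argument "series" is a list of rows, each an object of numbers: "jaw": the closure, from 0 (fully open) to 1 (shut); "dx", "dy", "dz": the shift along the tool's x, y, z in mm; "turn": the turn about the tool's z in rad. A call has 1 to 5 rows; each row is the pose to reach, as a shift and turn from the pose commanded when the call began, along the tool's axes at that moment; what a row does not reach only later rows make up. A row lasts 1/12 s, in which the tool goes at most 41.7 mm and 7.16 degrees, less where a joint would pass 70% of its speed; a pose out of reach is approached as far as the arm can. A call with a gripper value outside its range is refused whole. The fingers move at their own pace and stop on an object; the grip force is fixed at half the most. Time passes only in rows, so rows that repeat a pose let the fingers close. It gives the time, the measured TCP pose, the force, the opening and the grip force at its end, in the units of the state.
- state(): the state, without advancing time (a new reading comes with each control period).
- grab_frame(name): name is "scene" or "top" or "wrist"; returns a dict with "pixels" (384x512x3 uint8, red, green, blue), "mtx" (3x3 intrinsics, pixels), "camera_from_world" (4x4, takes a point from world to camera coordinates). Camera axes: x right, y down, z forward; pixel columns grow to the right and rows downward; lengths in m; the calibration is good to about 2 mm. A picture is of the moment at which its call begins. There is no depth.
- ticket.job_done(): hands the job in; it is judged then, once.
Trained networks look in a picture, given as the dict that the camera call returned (one of the last four; its "shot" number tells which), for a name from the list of things; names that differ only in an ending like _2 or _b are one class to them, and where a whole thing is asked for, a point or a joint stands for the part that bears it (a point fixed in the world has none). Each returns a list of dicts, best first, with "conf" (0 to 1); they miss things now and then, are a little off and sometimes report something else, mostly with a low value. They report only what shows in the picture. A call takes as long as a camera call. They do not tell look-alikes from the thing itself.
- spotter.outline_of(picture, target): "region" (384x512 bool, what is visible of it) and "extent" ([left, top, right, bottom] in pixels, round what is visible of it).
The state is a dict: "time": time; "joint_pos": joint angles; "joint_vel": joint speeds; "joint_efforts": joint torques, N m; "tool_pos": TCP position; "tool_rot": TCP orientation; "contact_force": force on the tool from outside, world axes, zero at the start; "ft_torque": the same for the moment, N m; "gripper_width": opening from 0.0 (shut) to 1.0 (fully open); "grasp_force": force on a finger pad.
Only numpy, scipy, OpenCV 4.12 (cv2) and the standard library are available. Lean on these libraries where they do the work, as an engineer would, in place of code of your own. Each camera call takes 0.05 s, during which the arm holds its last target. There are 200 camera calls.

## Working session

There is one attempt and no reset: what is moved stays moved. The work goes in short steps, Python scripts to look and compute and a tool call to move; the robot and the scene stay as the last step left them, time stands still between calls to the robot, and variables do not carry over. Pictures are saved under pics/ and viewed, at most 12 in all, crops included, and the job is handed in when it is done.

Besides the shell and the picture viewer there is one more tool, called as name(argument=value, ...), one argument or row to a line, values as JSON. apply_moves: Moves the arm, as the interface text tells. Its arguments: {"type":"object","properties":{"series":{"type":"array","items":{"type":"object","properties":{"jaw":{"type":"number"},"dx":{"type":"number"},"dy":{"type":"number"},"dz":{"type":"number"},"turn":{"type":"number"}}}}},"required":["series"]}

```bash
mkdir -p pics; ls
cat > h.py <<'E'
import numpy as np, cv2
from plant import state, grab_frame, ticket, spotter
def ray(f,uv,z):
    K=np.array(f["mtx"]);T=np.array(f["camera_from_world"]);R=T[:3,:3];t=T[:3,3]
    c=-R.T@t; d=R.T@np.linalg.solve(K,np.array([uv[0],uv[1],1.]))
    return c+d*(z-c[2])/d[2]
def proj(f,p):
    K=np.array(f["mtx"]);T=np.array(f["camera_from_world"]);q=K@(T[:3,:3]@np.array(p)+T[:3,3]);return q[:2]/q[2]
def save(f,n): cv2.imwrite(n,np.array(f["pixels"])[:,:,::-1])
E
python3 - <<'E'
from h import *
s=state();print(s)
fs={}
for n in("top","scene"):
    f=grab_frame(n);fs[n]=f;print(n,np.linalg.inv(f["camera_from_world"])[:3,3],f["mtx"])
ims=[np.array(fs[n]["pixels"])[:,:,::-1] for n in fs]
cv2.imwrite("pics/a.png",cv2.resize(ims[0],(768,576),interpolation=cv2.INTER_CUBIC))
cv2.imwrite("pics/b.png",cv2.resize(ims[1],(768,576),interpolation=cv2.INTER_CUBIC))
for n in("block","vise","jaw","jig","fence","ink_tin","brayer","tape"):
    for v in("top",):
        for r in spotter.outline_of(fs[v],n)[:4]:
            print(n,v,round(r["conf"],2),r["extent"],cv2.minAreaRect(np.argwhere(r["region"])[:,::-1].astype(np.float32)))
E
```

```text
pics
{'time': 0.0, 'joint_pos': array([-1.46401128e+00,  5.33565447e-02,  1.61426977e+00,  2.98744610e-05,
        1.47599246e+00, -1.18988863e-01]), 'joint_vel': array([-2.05365365e-03, -1.95309584e-04, -5.54000491e-04, -4.17654933e-05,
       -8.26207548e-04, -3.87533940e-04]), 'joint_efforts': array([-1.91667550e-04, -3.93677688e+01, -3.70178676e+01, -1.09182542e-04,
        6.97753625e-03,  1.12798892e-05]), 'tool_pos': array([ 0.1398664 , -0.60856265,  0.24907764]), 'tool_rot': array([-1.01295130e-03,  9.93634682e-01,  1.12645867e-01,  2.10500045e-05]), 'contact_force': array([-1.00541252,  0.64888861, -0.0637983 ]), 'ft_torque': array([-0.0337324 ,  0.03560589,  0.03112437]), 'grasp_force': 0.0, 'gripper_width': 0.9978274604649603}
top [0.37455826 0.06836192 1.33661199] [[460.85260375   0.         265.4825369 ]
 [  0.         460.85260375 187.02849849]
 [  0.           0.           1.        ]]
scene [1.16365119 0.30453184 1.02353827] [[430.02385894   0.         259.67850464]
 [  0.         430.02385894 189.93092755]
 [  0.           0.           1.        ]]
block top 0.82 [21
[... 741 characters left out ...]
97.5] ((211.44602966308594, 175.79177856445312), (35.95928955078125, 41.98237609863281), 75.46554565429688)
jig top 0.8 [353.2, 170.2, 443.1, 254.2] ((398.7174987792969, 210.4436492919922), (61.606597900390625, 77.9205322265625), 72.9794692993164)
fence top 0.69 [354.4, 170.1, 425.2, 245.5] ((381.19989013671875, 197.80816650390625), (48.66546630859375, 93.21708679199219), 34.408470153808594)
fence top 0.19 [196.2, 184.1, 242.8, 218.8] ((220.09259033203125, 203.2327117919922), (23.62568473815918, 47.79209899902344), 73.0724868774414)
brayer top 0.96 [279.9, 237.4, 323.2, 290.0] ((299.5, 263.5), (53.0, 39.0), 90.0)
tape top 0.83 [280.8, 134.1, 312.3, 173.8] ((296.5, 153.0), (34.0, 33.0), 90.0)
```

View pics/a.png

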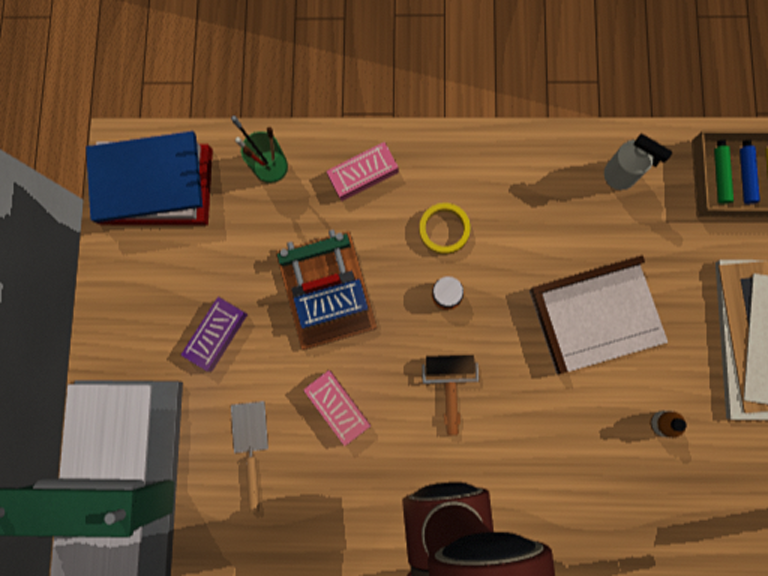

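View pics/b.png

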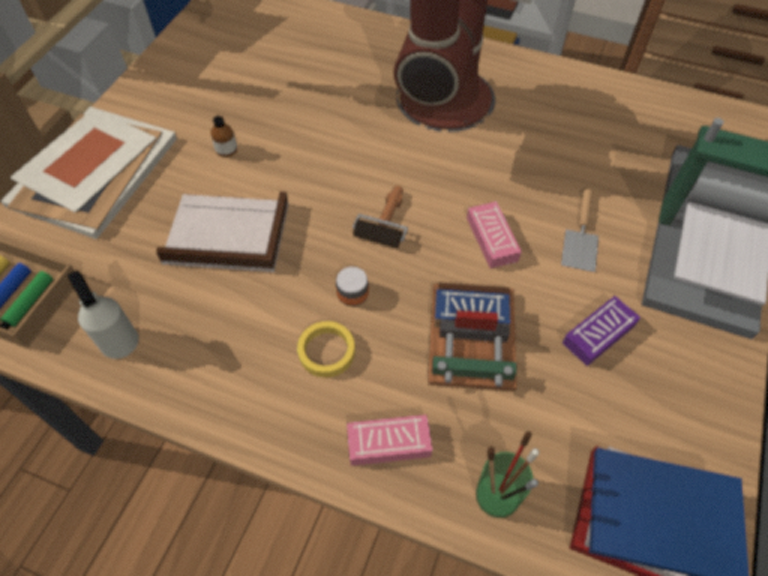

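Candidates for the block (top view, 512×384 px): blue in the vise (220,203), pink (242,114), pink (224,272) and purple (143,223). I choose the blue-topped one between the jaws. The jig is at (399,210): the top fence is the long one (+x), the left fence the short one (+y). The tin is at (298,195), the tape at (296,153) and the brayer at (300,255).

Run:
```python
from h import *
f=grab_frame("top")
def rect(uv,z,name):
    P=np.array([ray(f,p,z)[:2] for p in uv],np.float32)
    r=cv2.minAreaRect(P*1000);print(name,r)
for n,z in(("block",.05),("vise",.02),("jig",.02)):
    for r in spotter.outline_of(f,n)[:4]:
        uv=np.argwhere(r["region"])[:,::-1].astype(float)
        rect(uv,z,n)
print([ (n,ray(f,p,z).round(3)) for n,p,z in(("tin",(298,195),.05),("tape",(296.5,153),.02),("bray",(300,245),.03),("lug",(213,190),.086),("green",(209,165),.048))])
im=np.array(f["pixels"])[140:250,160:280,::-1];cv2.imwrite("pics/c.png",cv2.resize(im,(654,600),interpolation=cv2.INTER_CUBIC))
w=grab_frame("wrist");print(np.linalg.inv(w["camera_from_world"]),w["mtx"][0])
```

```text
block ((496.4977722167969, 449.2962646484375), (67.02225494384766, 128.49269104003906), 59.443946838378906)
block ((362.9078674316406, 215.03314208984375), (127.1524429321289, 62.947574615478516), 38.37771987915039)
block ((554.332763671875, 229.209228515625), (64.35357666015625, 129.26834106445312), 15.884551048278809)
block ((817.8453979492188, 175.331787109375), (69.58646392822266, 129.44630432128906), 27.80192756652832)
vise ((591.304443359375, 247.0701904296875), (212.4058837890625, 153.593017578125), 16.701335906982422)
jig ((544.5547485351562, -281.01812744140625), (174.08441162109375, 229.82632446289062), 17.03829574584961)
jig ((590.6159057617188, 246.60052490234375), (208.346923828125, 149.24468994140625), 16.822023391723633)
[('tin', array([0.579, 0.011, 0.05 ])), ('tape', array([0.709, 0.014, 0.02 ])), ('bray', array([0.44 , 0.005, 0.03 ])), ('lug', array([0.586, 0.247, 0.086])), ('green', array([0.665, 0.266, 0.048]))]
[[ 2.23056333e-01 -9.24625454e-01 -3.08729074e-01  2.19934351e-01]
 [-9.74805535e-01 -2.11508890e-01 -7.08389562e-02 -5.91381055e-01]
 [ 2.00558402e-04  3.16751888e-01 -9.48508409e-01  3.74500939e-01]
 [ 0.00000000e+00  0.00000000e+00  0.00000000e+00  1.00000000e+00]] [315.725397     0.         253.86868337]
```

View pics/c.png

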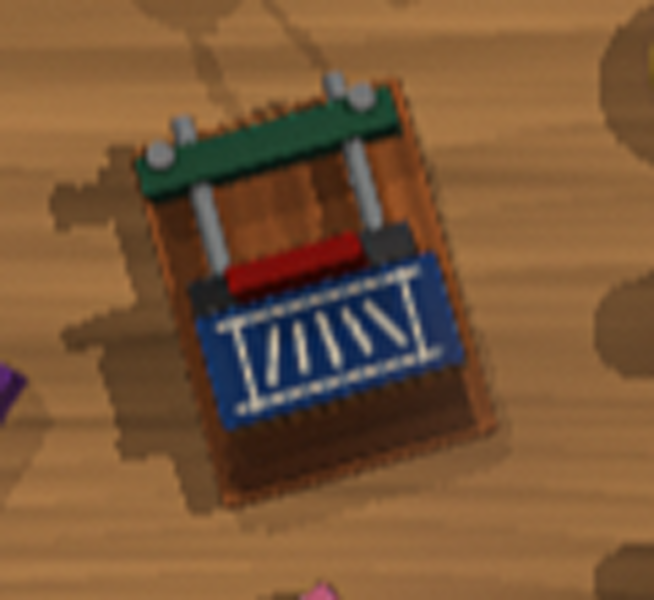

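```bash
cat >> h.py <<'E'
from scipy.spatial.transform import Rotation as Ro
def pose():
    s=state();w,x,y,z=s["tool_rot"];R=Ro.from_quat([x,y,z,w]).as_matrix()
    return np.array(s["tool_pos"]),R,np.arctan2(R[1,0],R[0,0])
def go(x,y,z,yaw):
    p,R,y0=pose();d=R.T@(np.array([x,y,z])-p)*1000
    print("d",d.round(1),"turn",round(-((yaw-y0+np.pi)%(2*np.pi)-np.pi),4),"pos",p.round(4),"yaw",round(y0,4),"z",R[:,2].round(4))
E
python3 - <<'E'
from h import *
go(.42,-.42,.27,.225+.62);go(.5,-.2,.27,.225+1.24)
E
```

```text
d [ 315.3 -121.6  -19.7] turn -0.6192 pos [ 0.1399 -0.6091  0.2503] yaw 0.2258 z [ 0. -0. -1.]
d [ 442.5 -318.1  -19.7] turn -1.2392 pos [ 0.1399 -0.6091  0.2503] yaw 0.2258 z [ 0. -0. -1.]
```

apply_moves(
  series=[
    {"dx":40,"dy":-10,"dz":-5,"turn":-0.12,"jaw":1},
    {"dx":80,"dy":-20,"dz":-10,"turn":-0.24,"jaw":1},
    {"dx":118,"dy":-35,"dz":-15,"turn":-0.36,"jaw":1},
    {"dx":155,"dy":-50,"dz":-20,"turn":-0.48,"jaw":1},
    {"dx":190,"dy":-70,"dz":-20,"turn":-0.6,"jaw":1},
  ],
)

```text
time: 1.17
tool_pos: [0.3112, -0.498, 0.2718]
tool_rot: [0.001, 0.915, 0.404, 0.0]
contact_force: [1.0, 0.0, 0.6]
gripper_width: 0.296
grasp_force: 0.0
```

Run:
```python
from h import *
go(.47,-.2,.27,.225+1.24);go(.56,.235,.27,1.856)
```

```text
d [327.2 -83.4   1.3] turn -0.6336 pos [ 0.3112 -0.498   0.2718] yaw 0.8314 z [ 0.0013 -0.0024 -1.    ]
d [ 7.092e+02 -3.100e+02  4.000e-01] turn -1.0246 pos [ 0.3112 -0.498   0.2718] yaw 0.8314 z [ 0.0013 -0.0024 -1.    ]
```

apply_moves(
  series=[
    {"dx":40,"dy":-10,"turn":-0.12,"jaw":1},
    {"dx":80,"dy":-20,"turn":-0.24,"jaw":1},
    {"dx":120,"dy":-30,"turn":-0.36,"jaw":1},
    {"dx":160,"dy":-40,"turn":-0.48,"jaw":1},
    {"dx":200,"dy":-50,"turn":-0.6,"jaw":1},
  ],
)

```text
invalid input at $.series[0]: expected keys jaw, dx, dy, dz, turn
```

Run:
```python
from h import *
go(.56,.235,.27,1.856)
```

```text
d [ 7.092e+02 -3.100e+02  4.000e-01] turn -1.0246 pos [ 0.3112 -0.498   0.2718] yaw 0.8314 z [ 0.0013 -0.0024 -1.    ]
```

apply_moves(
  series=[
    {"dx":40,"dy":-10,"dz":0,"turn":-0.12,"jaw":1},
    {"dx":80,"dy":-20,"dz":0,"turn":-0.24,"jaw":1},
    {"dx":120,"dy":-30,"dz":0,"turn":-0.36,"jaw":1},
    {"dx":160,"dy":-40,"dz":0,"turn":-0.48,"jaw":1},
    {"dx":200,"dy":-50,"dz":0,"turn":-0.6,"jaw":1},
  ],
)

```text
time: 1.58
tool_pos: [0.4089, -0.3156, 0.2705]
tool_rot: [0.0, 0.755, 0.656, 0.0]
contact_force: [1.0, 0.6, 0.2]
gripper_width: -0.003
grasp_force: 0.0
```

Run:
```python
from h import *
go(.56,.235,.27,1.856)
```

```text
d [5.663e+02 7.320e+01 4.000e-01] turn -0.4246 pos [ 0.4089 -0.3156  0.2705] yaw 1.4314 z [ 6.e-04 -5.e-04 -1.e+00]
```

apply_moves(
  series=[
    {"dx":40,"dy":5,"dz":0,"turn":-0.1,"jaw":1},
    {"dx":80,"dy":10,"dz":0,"turn":-0.2,"jaw":1},
    {"dx":120,"dy":15,"dz":0,"turn":-0.3,"jaw":1},
    {"dx":160,"dy":20,"dz":0,"turn":-0.4,"jaw":1},
    {"dx":200,"dy":25,"dz":0,"turn":-0.42,"jaw":1},
  ],
)

```text
time: 2.0
tool_pos: [0.462, -0.1212, 0.2706]
tool_rot: [0.0, 0.602, 0.798, 0.0]
contact_force: [1.3, 0.1, -0.3]
gripper_width: -0.002
grasp_force: 0.0
```

Run:
```python
from h import *
go(.56,.235,.27,1.856)
```

```text
d [315.6 192.1   0.6] turn -0.0068 pos [ 0.462  -0.1212  0.2706] yaw 1.8492 z [ 1.e-03 -4.e-04 -1.e+00]
```

apply_moves(
  series=[
    {"dx":34,"dy":21,"dz":0,"turn":-0.007,"jaw":1},
    {"dx":68,"dy":42,"dz":0,"turn":-0.007,"jaw":1},
    {"dx":102,"dy":63,"dz":0,"turn":-0.007,"jaw":1},
    {"dx":136,"dy":84,"dz":0,"turn":-0.007,"jaw":1},
    {"dx":170,"dy":105,"dz":0,"turn":-0.007,"jaw":1},
  ],
)

```text
time: 2.42
tool_pos: [0.5169, 0.0711, 0.2707]
tool_rot: [0.0, 0.601, 0.8, 0.0]
contact_force: [0.6, -1.1, -0.4]
gripper_width: 0.005
grasp_force: 0.0
```

apply_moves(
  series=[
    {"dx":34,"dy":18,"dz":0,"turn":0,"jaw":1},
    {"dx":68,"dy":36,"dz":0,"turn":0,"jaw":1},
    {"dx":102,"dy":54,"dz":0,"turn":0,"jaw":1},
    {"dx":130,"dy":70,"dz":0,"turn":0,"jaw":1},
    {"dx":130,"dy":70,"dz":0,"turn":0,"jaw":1},
  ],
)

```text
time: 2.83
tool_pos: [0.548, 0.2182, 0.2701]
tool_rot: [-0.001, 0.599, 0.801, 0.001]
contact_force: [-0.3, -0.4, -0.7]
gripper_width: 0.001
grasp_force: 0.0
```

Run:
```python
from h import *
go(.56,.235,.27,1.856)
f=grab_frame("wrist");save(f,"pics/w1.png")
for n in("block","jaw"):
    for r in spotter.outline_of(f,n)[:3]:
        uv=np.argwhere(r["region"])[:,::-1].astype(float)
        P=np.array([ray(f,p,.052)[:2] for p in uv],np.float32)
        print(n,r["conf"],r["extent"],cv2.minAreaRect(P*1000))
```

```text
d [12.8 16.3  0.1] turn 0.0021 pos [0.548  0.2182 0.2701] yaw 1.8581 z [-0.      0.0021 -1.    ]
block 0.8 [35.5, 65.4, 167.5, 162.8] ((375.1357421875, 224.65097045898438), (132.20423889160156, 58.55205154418945), 38.794342041015625)
block 0.78 [237.1, 94.4, 294.7, 214.3] ((556.4629516601562, 232.38925170898438), (60.526981353759766, 130.8292999267578), 16.69824981689453)
jaw 0.61 [290.5, 91.2, 393.2, 199.3] ((633.7205810546875, 261.4679260253906), (104.80596923828125, 118.5032730102539), 16.395355224609375)
```

View pics/w1.png

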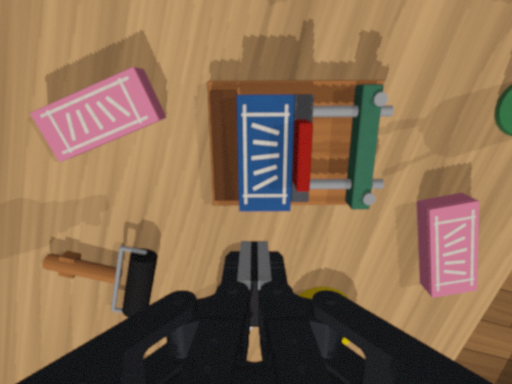

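The wrist view shows the blue block at (266,153) with the red lug to its right at (304,156), which confirms the choice. The vise is aligned with the tool.

Run:
```python
from h import *
f=grab_frame("wrist")
L=ray(f,(297,156),.086);print("lug",L)
im=np.array(f["pixels"]).astype(int);m=(im[...,0]>120)&(im[...,1]<50)&(im[...,2]<50)
m[:60]=0;uv=np.argwhere(m)[:,::-1];uv=uv[(abs(uv[:,0]-304)<30)&(abs(uv[:,1]-156)<60)]
print(cv2.minAreaRect(uv.astype(np.float32)),len(uv))
b=np.array([.5565,.2324]);c,s=np.cos(.2915),np.sin(.2915);Rv=np.array([[c,-s],[s,c]])
print("lug in block frame",Rv.T@(L[:2]-b))
t=b+Rv@[4,0]*np.array(.001)
go(*(b+Rv@np.array([.004,(Rv.T@(L[:2]-b))[1]])),.088,np.pi/2+.2915)
```

```text
lug [0.58425327 0.24175433 0.086     ]
((306.5740051269531, 151.0027313232422), (13.065116882324219, 68.43455505371094), 2.12109637260437) 864
lug in block frame [0.0292708  0.00098371]
d [ 17.5  17.9 182.2] turn -0.0099 pos [0.5477 0.2127 0.2702] yaw 1.8524 z [-2.e-04 -5.e-04 -1.e+00]
```

apply_moves(
  series=[
    {"dx":17,"dy":18,"dz":30,"turn":-0.01,"jaw":1},
    {"dx":17,"dy":18,"dz":70,"turn":-0.01,"jaw":1},
    {"dx":17,"dy":18,"dz":110,"turn":-0.01,"jaw":1},
    {"dx":17,"dy":18,"dz":145,"turn":-0.01,"jaw":1},
    {"dx":17,"dy":18,"dz":165,"turn":-0.01,"jaw":1},
  ],
)

```text
time: 3.45
tool_pos: [0.5578, 0.2324, 0.1004]
tool_rot: [-0.002, 0.598, 0.802, -0.003]
contact_force: [-0.8, -0.4, -0.5]
gripper_width: 0.002
grasp_force: 0.0
```

apply_moves(
  series=[
    {"dx":0,"dy":0,"dz":10,"turn":0,"jaw":1},
    {"dx":0,"dy":0,"dz":17,"turn":0,"jaw":1},
    {"dx":0,"dy":0,"dz":17,"turn":0,"jaw":1},
    {"dx":0,"dy":0,"dz":17,"turn":0,"jaw":1},
  ],
)

```text
time: 3.78
tool_pos: [0.5616, 0.2344, 0.0901]
tool_rot: [0.001, 0.597, 0.802, 0.001]
contact_force: [0.5, -0.3, -0.0]
gripper_width: 0.0
grasp_force: 0.0
```

Run:
```python
from h import *
f=grab_frame("wrist");save(f,"pics/w2.png")
go(.56,.235,.088,1.862);print(state()["contact_force"])
```

```text
d [ 0.8 -1.8  2.7] turn 0.0003 pos [0.562  0.2347 0.0907] yaw 1.8623 z [ 0.0037  0.001  -1.    ]
[0.41062824 0.50774092 0.3532412 ]
```

View pics/w2.png

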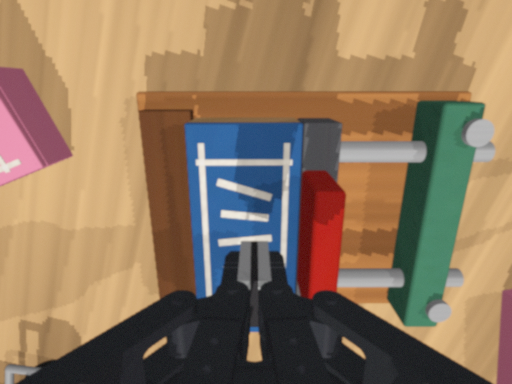

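The closed fingers (254,270) stand over the block, left of the red lug (320,235), with a clear path along tool +y.

apply_moves(
  series=[
    {"dx":0,"dy":6,"dz":2,"turn":0,"jaw":1},
    {"dx":0,"dy":12,"dz":2,"turn":0,"jaw":1},
    {"dx":0,"dy":18,"dz":2,"turn":0,"jaw":1},
    {"dx":0,"dy":24,"dz":2,"turn":0,"jaw":1},
    {"dx":0,"dy":30,"dz":2,"turn":0,"jaw":1},
  ],
)

```text
time: 4.25
tool_pos: [0.5889, 0.2432, 0.0875]
tool_rot: [-0.001, 0.597, 0.803, -0.002]
contact_force: [-8.4, -2.6, 7.1]
gripper_width: -0.003
grasp_force: 4.3
```

apply_moves(
  series=[
    {"dx":0,"dy":6,"dz":0,"turn":0,"jaw":1},
    {"dx":0,"dy":12,"dz":0,"turn":0,"jaw":1},
    {"dx":0,"dy":18,"dz":0,"turn":0,"jaw":1},
    {"dx":0,"dy":22,"dz":0,"turn":0,"jaw":1},
    {"dx":0,"dy":22,"dz":0,"turn":0,"jaw":1},
  ],
)

```text
time: 4.67
tool_pos: [0.6108, 0.2498, 0.0874]
tool_rot: [-0.0, 0.597, 0.803, -0.001]
contact_force: [-3.7, -1.5, 2.4]
gripper_width: -0.003
grasp_force: 2.0
```

Run:
```python
from h import *
go(.56,.235,.088,1.862);print(state()["contact_force"])
f=grab_frame("top");L=[r for r in spotter.outline_of(f,"block")]
im=np.array(f["pixels"]).astype(int);m=(im[...,0]>90)&(im[...,1]<40)&(im[...,2]<40);uv=np.argwhere(m)[:,::-1];uv=uv[(abs(uv[:,0]-213)<25)&(abs(uv[:,1]-180)<30)]
print(len(uv),uv.mean(0),ray(f,uv.mean(0),.086))
save(f,"pics/t2.png")
```

```text
d [  0.4 -52.9  -0.5] turn 0.001 pos [0.6108 0.2498 0.0874] yaw 1.863 z [-1.2e-03 -5.0e-04 -1.0e+00]
[-3.65695143 -1.49531328  2.40039586]
10 [219.3 186.7] [0.59510904 0.22978715 0.086     ]
```

apply_moves(
  series=[
    {"dx":0,"dy":4,"dz":0,"turn":0,"jaw":1},
    {"dx":0,"dy":8,"dz":0,"turn":0,"jaw":1},
    {"dx":0,"dy":12,"dz":0,"turn":0,"jaw":1},
    {"dx":0,"dy":14,"dz":0,"turn":0,"jaw":1},
  ],
)

```text
time: 5.1
tool_pos: [0.6214, 0.2531, 0.0868]
tool_rot: [-0.003, 0.597, 0.803, -0.004]
contact_force: [-18.3, -5.6, 15.0]
gripper_width: 0.001
grasp_force: 10.2
```

apply_moves(
  series=[
    {"dx":0,"dy":2,"dz":0,"turn":0,"jaw":1},
    {"dx":0,"dy":4,"dz":0,"turn":0,"jaw":1},
  ],
)

```text
time: 5.27
tool_pos: [0.6217, 0.2532, 0.0868]
tool_rot: [-0.006, 0.596, 0.803, -0.008]
contact_force: [-32.5, -10.9, 24.1]
gripper_width: -0.005
grasp_force: 17.7
```

Run:
```python
from h import *
go(.56,.235,.088,1.862);print(state()["contact_force"])
f=grab_frame("wrist");save(f,"pics/w3.png")
```

```text
d [  0.4 -64.3   0.1] turn 0.0016 pos [0.6217 0.2532 0.0868] yaw 1.8636 z [-0.0183 -0.0062 -0.9998]
[-32.50876994 -10.87383024  24.14132789]
```

View pics/w3.png

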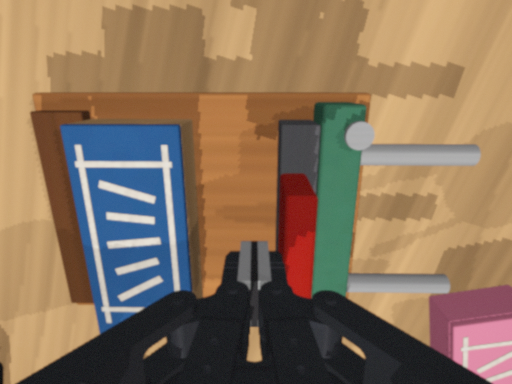

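The jaw (300,220) stands against the green end block (340,200), and the block is still on the vise at (128,220). Next I back off and rise to look at the block.

apply_moves(
  series=[
    {"dx":0,"dy":-12,"dz":0,"turn":0,"jaw":1},
    {"dx":0,"dy":-25,"dz":-10,"turn":0,"jaw":1},
    {"dx":0,"dy":-45,"dz":-45,"turn":0,"jaw":0.5},
    {"dx":0,"dy":-70,"dz":-80,"turn":0,"jaw":0},
    {"dx":0,"dy":-75,"dz":-100,"turn":0,"jaw":0},
  ],
)

```text
time: 5.73
tool_pos: [0.555, 0.2333, 0.1895]
tool_rot: [0.001, 0.597, 0.803, 0.001]
contact_force: [1.3, 0.3, 1.1]
gripper_width: 0.421
grasp_force: 0.0
```

apply_moves(
  series=[
    {"dx":-40,"dy":0,"dz":0,"turn":0,"jaw":0},
    {"dx":-40,"dy":0,"dz":0,"turn":0,"jaw":0},
    {"dx":-40,"dy":0,"dz":0,"turn":0,"jaw":0},
    {"dx":-40,"dy":0,"dz":0,"turn":0,"jaw":0},
  ],
)

```text
time: 6.07
tool_pos: [0.5674, 0.1949, 0.186]
tool_rot: [-0.0, 0.597, 0.802, 0.0]
contact_force: [-0.0, -0.0, -0.9]
gripper_width: 0.972
grasp_force: 0.0
```

```bash
cat >> h.py <<'E'
def blk(f,z,near=None):
    for r in spotter.outline_of(f,"block")[:4]:
        uv=np.argwhere(r["region"])[:,::-1].astype(float)
        px=np.array(f["pixels"])[r["region"]].mean(0)
        if px[2]<px[0]*1.5: continue
        P=np.array([ray(f,p,z)[:2] for p in uv],np.float32)
        print("block",round(r["conf"],2),r["extent"],px.round(),cv2.minAreaRect(P*1000))
E
python3 - <<'E'
from h import *
f=grab_frame("wrist");blk(f,.052);save(f,"pics/w4.png")
go(.5565,.2324,.052,np.pi/2+.2915);print(state()["gripper_width"])
E
```

```text
block 0.83 [212.4, 55.3, 296.0, 217.8] [ 83. 110. 145.] ((556.9757080078125, 232.8885955810547), (60.159645080566406, 129.19171142578125), 16.474885940551758)
d [ 38.4   0.8 133.5] turn 0.001 pos [0.5669 0.1954 0.1855] yaw 1.8633 z [-1.e-03  1.e-04 -1.e+00]
0.9978926581824634
```

apply_moves(
  series=[
    {"dx":35,"dy":1,"dz":10,"turn":0,"jaw":0},
    {"dx":39,"dy":1,"dz":40,"turn":0,"jaw":0},
    {"dx":39,"dy":1,"dz":75,"turn":0,"jaw":0},
    {"dx":39,"dy":1,"dz":95,"turn":0,"jaw":0},
    {"dx":39,"dy":1,"dz":110,"turn":0,"jaw":0},
  ],
)

```text
time: 6.58
tool_pos: [0.5544, 0.2331, 0.0722]
tool_rot: [-0.002, 0.596, 0.803, -0.002]
contact_force: [-0.8, -0.3, -0.6]
gripper_width: 1.0
grasp_force: 0.0
```

apply_moves(
  series=[
    {"dx":0,"dy":0,"dz":8,"turn":0,"jaw":0},
    {"dx":0,"dy":0,"dz":16,"turn":0,"jaw":0},
    {"dx":0,"dy":0,"dz":23,"turn":0,"jaw":0},
    {"dx":0,"dy":0,"dz":23,"turn":0,"jaw":0},
  ],
)

```text
time: 6.92
tool_pos: [0.5564, 0.2326, 0.0523]
tool_rot: [-0.0, 0.597, 0.803, -0.001]
contact_force: [-0.8, 0.4, 0.2]
gripper_width: 0.999
grasp_force: 0.0
```

Run:
```python
from h import *
go(.557,.2329,.052,np.pi/2+.2876);print(state()["contact_force"])
```

```text
d [0.1 0.7 0.3] turn 0.0046 pos [0.5564 0.2326 0.0523] yaw 1.863 z [-1.4e-03 -4.0e-04 -1.0e+00]
[-0.7668831   0.38066324  0.24175292]
```

apply_moves(
  series=[
    {"dx":0,"dy":0,"dz":0,"turn":0,"jaw":1},
    {"dx":0,"dy":0,"dz":0,"turn":0,"jaw":1},
    {"dx":0,"dy":0,"dz":0,"turn":0,"jaw":1},
    {"dx":0,"dy":0,"dz":0,"turn":0,"jaw":1},
    {"dx":0,"dy":0,"dz":0,"turn":0,"jaw":1},
  ],
)

```text
time: 7.33
tool_pos: [0.5581, 0.2329, 0.0551]
tool_rot: [0.001, 0.597, 0.802, 0.001]
contact_force: [1.1, -0.6, 5.7]
gripper_width: 0.68
grasp_force: 68.6
```

apply_moves(
  series=[
    {"dx":0,"dy":0,"dz":0,"turn":0,"jaw":1},
    {"dx":0,"dy":0,"dz":0,"turn":0,"jaw":1},
    {"dx":0,"dy":0,"dz":-5,"turn":0,"jaw":1},
    {"dx":0,"dy":0,"dz":-10,"turn":0,"jaw":1},
  ],
)

```text
time: 7.67
tool_pos: [0.5559, 0.2322, 0.0624]
tool_rot: [-0.001, 0.597, 0.802, -0.001]
contact_force: [-0.7, 0.7, -3.5]
gripper_width: 0.684
grasp_force: 67.6
```

apply_moves(
  series=[
    {"dx":0,"dy":0,"dz":-25,"turn":0,"jaw":1},
    {"dx":0,"dy":0,"dz":-55,"turn":0,"jaw":1},
    {"dx":0,"dy":0,"dz":-90,"turn":0,"jaw":1},
    {"dx":0,"dy":0,"dz":-120,"turn":0,"jaw":1},
    {"dx":0,"dy":0,"dz":-140,"turn":0,"jaw":1},
  ],
)

```text
time: 8.08
tool_pos: [0.5574, 0.2327, 0.2066]
tool_rot: [0.001, 0.597, 0.802, 0.001]
contact_force: [1.2, 0.4, -1.8]
gripper_width: 0.682
grasp_force: 73.4
```

Run:
```python
from h import *
s=state();print(s["gripper_width"],s["contact_force"])
f=grab_frame("top");save(f,"pics/t3.png")
for n in("jig","fence"):
  for r in spotter.outline_of(f,n)[:2]: print(n,r["conf"],r["extent"])
go(.54,-.28,.205,np.pi/2+.29)
im=np.array(f["pixels"])[:,180:,::-1]
cv2.imwrite("pics/t3c.png",cv2.resize(im[130:290],(796,384),interpolation=cv2.INTER_CUBIC))
```

```text
0.6824272409962943 [ 1.17861932  0.38324802 -1.78101455]
jig 0.76 [350.9, 171.2, 446.3, 249.4]
jig 0.3 [185.7, 139.8, 254.6, 225.0]
fence 0.75 [353.1, 172.6, 425.4, 248.5]
d [-486.  -164.4   -0.7] turn 0.002 pos [0.5575 0.2327 0.2048] yaw 1.8628 z [ 3.e-03  8.e-04 -1.e+00]
```

View pics/t3c.png

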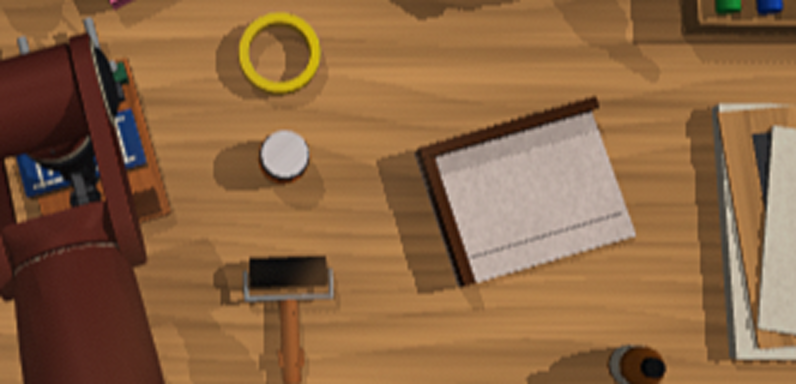

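The block (80,160) hangs in the gripper over the vise. The jig's outer fence corner is at crop (420,152), the long fence end at (598,100), the short fence end at (465,283) and the free bed corner at (634,238).

```bash
cat > fit.py <<'E'
from h import *
from scipy.optimize import least_squares
def fit(f,obs,x0=(.545,-.28,.297)):
    """obs: list of (jig xyz, uv)"""
    def P(q,p):
        c,s=np.cos(q[2]),np.sin(q[2]);return [q[0]+c*p[0]-s*p[1],q[1]+s*p[0]+c*p[1],p[2]]
    r=least_squares(lambda q:np.concatenate([proj(f,P(q,p))-uv for p,uv in obs]),x0)
    return r.x,r.fun.round(1)
E
python3 - <<'E'
from fit import *
f=grab_frame("top")
g=lambda u,v:np.array([180+u/2.398,130+v/2.4])-.3
q,res=fit(f,[((.085,.11,.04),g(420,152)),((.085,-.11,.04),g(598,100)),((-.085,.11,.04),g(465,283)),((-.085,-.11,.01),g(634,238))])
print(q,res)
c,s=np.cos(q[2]),np.sin(q[2])
for p in((.041,.031),(.01,0)): print(q[0]+c*p[0]-s*p[1],q[1]+s*p[0]+c*p[1])
E
```

```text
[ 0.54109446 -0.27955704  0.28117112] [-0.1 -1.7 -0.3 -0.6 -0.5  1.9  0.9  0.2]
0.5718825231378192 -0.2383976521040523
0.5507017679084889 -0.276782227234112
```

apply_moves(
  series=[
    {"dx":-30,"dy":-10,"dz":0,"turn":0,"jaw":1},
    {"dx":-66,"dy":-21,"dz":0,"turn":0,"jaw":1},
    {"dx":-104,"dy":-33,"dz":0,"turn":0,"jaw":1},
    {"dx":-142,"dy":-45,"dz":0,"turn":0,"jaw":1},
    {"dx":-180,"dy":-57,"dz":0,"turn":0,"jaw":1},
  ],
)

```text
time: 8.7
tool_pos: [0.5518, 0.0423, 0.1993]
tool_rot: [-0.003, 0.596, 0.803, -0.002]
contact_force: [0.5, -0.4, -3.0]
gripper_width: 0.677
grasp_force: 73.4
```

apply_moves(
  series=[
    {"dx":-38,"dy":-12,"dz":0,"turn":0,"jaw":1},
    {"dx":-76,"dy":-24,"dz":0,"turn":0,"jaw":1},
    {"dx":-114,"dy":-36,"dz":0,"turn":0,"jaw":1},
    {"dx":-152,"dy":-48,"dz":0,"turn":0,"jaw":1},
    {"dx":-190,"dy":-60,"dz":0,"turn":0,"jaw":1},
  ],
)

```text
time: 9.12
tool_pos: [0.5491, -0.1566, 0.1993]
tool_rot: [-0.003, 0.597, 0.802, -0.001]
contact_force: [0.7, 0.4, -3.3]
gripper_width: 0.684
grasp_force: 73.4
```

apply_moves(
  series=[
    {"dx":-36,"dy":-11,"dz":0,"turn":0,"jaw":1},
    {"dx":-72,"dy":-22,"dz":0,"turn":0,"jaw":1},
    {"dx":-108,"dy":-33,"dz":0,"turn":0,"jaw":1},
    {"dx":-136,"dy":-42,"dz":0,"turn":0.01,"jaw":1},
    {"dx":-136,"dy":-42,"dz":0,"turn":0.01,"jaw":1},
  ],
)

```text
time: 9.53
tool_pos: [0.548, -0.3022, 0.1992]
tool_rot: [-0.002, 0.603, 0.798, -0.001]
contact_force: [-0.7, -0.2, -2.2]
gripper_width: 0.68
grasp_force: 73.3
```

Run:
```python
from h import *
s=state();print(s["gripper_width"],s["contact_force"])
f=grab_frame("wrist");f=grab_frame("wrist");f=grab_frame("wrist");save(f,"pics/w5.png")
go(.551,-.297,.205,np.pi/2+.285)
```

```text
0.679671769652486 [-0.74225384 -0.16815914 -2.173503  ]
d [-0.6  2.  -5.1] turn -0.0038 pos [ 0.5489 -0.2969  0.1999] yaw 1.852 z [-0.0044  0.0038 -1.    ]
```

View pics/w5.png

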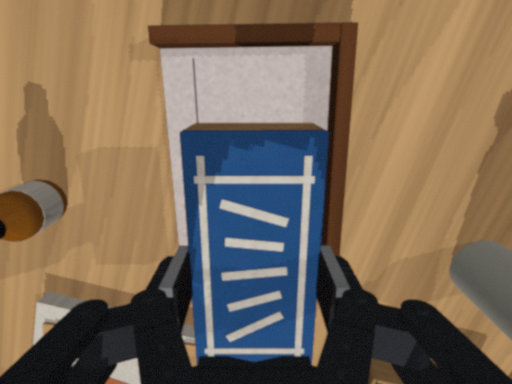

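The wrist view shows the block gripped squarely at (255,240), the short fence across the top with its outer corner at (356,23) and far end at (149,27), and the long fence on the right.

Run:
```python
from fit import *
f=grab_frame("wrist")
q,res=fit(f,[((.085,.11,.04),(356.5,23)),((-.085,.11,.04),(149,27)),((.071,.096,.04),(337,43.5))]);print(q,res)
c,s=np.cos(q[2]),np.sin(q[2])
p=(.006,-.02);x,y=q[0]+c*p[0]-s*p[1],q[1]+s*p[0]+c*p[1]
go(x,y,.055,np.pi/2+q[2])
# gripped block top ~2mm below TCP height
T=pose()[0];blk(f,T[2]-.001)
```

```text
[ 0.54317317 -0.27810837  0.29488607] [ 0.8  0.7 -2.4  0.2  1.6 -0.4]
d [ -1.2   5.8 145.5] turn -0.0125 pos [ 0.5493 -0.2964  0.2005] yaw 1.8532 z [-0.0035  0.0031 -1.    ]
block 0.89 [178.6, 120.9, 331.2, 363.6] [ 73.  97. 126.] ((546.6377563476562, -288.1109924316406), (58.62431716918945, 118.58512878417969), 16.095003128051758)
```

apply_moves(
  series=[
    {"dx":0,"dy":5,"dz":30,"turn":-0.01,"jaw":1},
    {"dx":0,"dy":5,"dz":65,"turn":-0.01,"jaw":1},
    {"dx":0,"dy":5,"dz":100,"turn":-0.01,"jaw":1},
    {"dx":0,"dy":5,"dz":125,"turn":-0.01,"jaw":1},
    {"dx":0,"dy":5,"dz":140,"turn":-0.01,"jaw":1},
  ],
)

```text
time: 10.2
tool_pos: [0.5529, -0.2933, 0.0586]
tool_rot: [-0.004, 0.596, 0.803, -0.0]
contact_force: [-0.7, 0.5, -3.4]
gripper_width: 0.682
grasp_force: 73.3
```

apply_moves(
  series=[
    {"dx":0,"dy":0,"dz":3,"turn":0,"jaw":1},
    {"dx":0,"dy":0,"dz":6,"turn":0,"jaw":1},
    {"dx":0,"dy":0,"dz":8,"turn":0,"jaw":1},
    {"dx":0,"dy":0,"dz":8,"turn":0,"jaw":1},
  ],
)

```text
time: 10.53
tool_pos: [0.5564, -0.297, 0.0574]
tool_rot: [0.002, 0.597, 0.803, 0.0]
contact_force: [-0.1, 0.7, -2.0]
gripper_width: 0.683
grasp_force: 73.3
```

apply_moves(
  series=[
    {"dx":0,"dy":0,"dz":3,"turn":0,"jaw":1},
    {"dx":0,"dy":0,"dz":5,"turn":0,"jaw":1},
    {"dx":0,"dy":0,"dz":6,"turn":0,"jaw":1},
    {"dx":0,"dy":0,"dz":6,"turn":0,"jaw":1},
  ],
)

```text
time: 10.87
tool_pos: [0.5551, -0.2965, 0.0494]
tool_rot: [0.0, 0.597, 0.802, 0.0]
contact_force: [-0.2, -0.1, -2.1]
gripper_width: 0.681
grasp_force: 73.3
```

apply_moves(
  series=[
    {"dx":0,"dy":0,"dz":2,"turn":0,"jaw":1},
    {"dx":0,"dy":0,"dz":4,"turn":0,"jaw":1},
    {"dx":0,"dy":0,"dz":4,"turn":0,"jaw":1},
  ],
)

```text
time: 11.12
tool_pos: [0.5554, -0.2967, 0.0471]
tool_rot: [0.0, 0.597, 0.802, -0.0]
contact_force: [-5.1, 2.3, 6.7]
gripper_width: 0.684
grasp_force: 74.4
```

apply_moves(
  series=[
    {"dx":0,"dy":0,"dz":0,"turn":0,"jaw":0},
    {"dx":0,"dy":0,"dz":0,"turn":0,"jaw":0},
    {"dx":0,"dy":0,"dz":0,"turn":0,"jaw":0},
    {"dx":0,"dy":0,"dz":0,"turn":0,"jaw":0},
    {"dx":0,"dy":0,"dz":-10,"turn":0,"jaw":0},
  ],
)

```text
time: 11.53
tool_pos: [0.5537, -0.2955, 0.0533]
tool_rot: [-0.002, 0.597, 0.802, -0.0]
contact_force: [-0.7, 0.5, -0.3]
gripper_width: 0.999
grasp_force: 0.0
```

apply_moves(
  series=[
    {"dx":0,"dy":0,"dz":-30,"turn":0,"jaw":0},
    {"dx":0,"dy":0,"dz":-60,"turn":0,"jaw":0},
    {"dx":0,"dy":-30,"dz":-80,"turn":0,"jaw":1},
    {"dx":-20,"dy":-70,"dz":-100,"turn":0,"jaw":1},
    {"dx":-40,"dy":-75,"dz":-120,"turn":0,"jaw":1},
  ],
)

```text
time: 11.95
tool_pos: [0.4914, -0.3554, 0.1753]
tool_rot: [-0.002, 0.596, 0.803, -0.0]
contact_force: [-0.1, 0.2, -0.2]
gripper_width: 0.601
grasp_force: 0.0
```

apply_moves(
  series=[
    {"dx":-20,"dy":0,"dz":0,"turn":0,"jaw":1},
    {"dx":-20,"dy":0,"dz":0,"turn":0,"jaw":1},
    {"dx":-20,"dy":0,"dz":0,"turn":0,"jaw":1},
  ],
)

```text
time: 12.2
tool_pos: [0.5005, -0.3763, 0.1763]
tool_rot: [0.001, 0.597, 0.802, 0.0]
contact_force: [-0.2, -0.2, -1.2]
gripper_width: 0.145
grasp_force: 0.0
```

Run:
```python
from fit import *
f=grab_frame("wrist");save(f,"pics/w6.png")
blk(f,.044);go(.55,-.297,.055,1.862)
im=np.array(f["pixels"])[:,:,::-1].copy()
for p in((.071,.096,.04),(.071,-.11,.04),(-.085,.096,.04),(.085,.11,.04)):
    q=(.5432,-.2781,.2915);c,s=np.cos(q[2]),np.sin(q[2])
    u=proj(f,[q[0]+c*p[0]-s*p[1],q[1]+s*p[0]+c*p[1],p[2]]);print(p,u.round(1));cv2.circle(im,tuple(map(int,u)),2,(0,255,0),-1)
cv2.imwrite("pics/w6a.png",cv2.resize(im,(768,576)))
```

```text
block 0.66 [301.4, 26.4, 401.7, 197.3] [ 73.  94. 121.] ((552.860595703125, -297.75445556640625), (65.6142578125, 129.28543090820312), 16.59758758544922)
d [ 59.7  70.1 119.7] turn 0.0012 pos [ 0.5003 -0.3746  0.1747] yaw 1.8632 z [-0.0011  0.0014 -1.    ]
(0.071, 0.096, 0.04) [457.3 -61.6]
(0.071, -0.11, 0.04) [410.5 216.7]
(-0.085, 0.096, 0.04) [229.5 -61.2]
(0.085, 0.11, 0.04) [482.5 -86.8]
```

View pics/w6a.png

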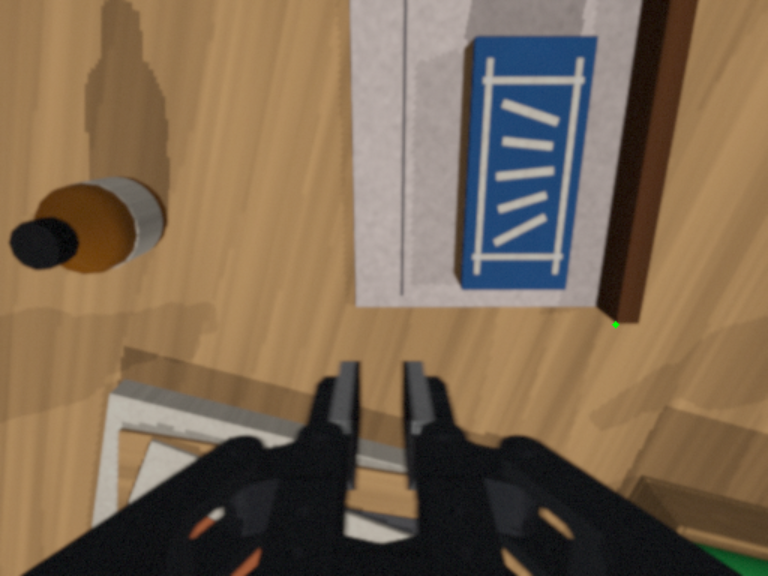

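The block lies flat on the bed at crop (530,160), square to the jig and about 30 mm off the long fence. The bed is clear around it, so I go to its -x side and push.

apply_moves(
  series=[
    {"dx":30,"dy":5,"dz":10,"turn":0,"jaw":1},
    {"dx":58,"dy":10,"dz":35,"turn":0,"jaw":1},
    {"dx":58,"dy":12,"dz":70,"turn":0,"jaw":1},
    {"dx":58,"dy":12,"dz":100,"turn":0,"jaw":1},
    {"dx":58,"dy":12,"dz":115,"turn":0,"jaw":1},
  ],
)

```text
time: 12.72
tool_pos: [0.4929, -0.3124, 0.0552]
tool_rot: [-0.004, 0.596, 0.803, 0.0]
contact_force: [0.4, -0.3, -1.1]
gripper_width: 0.001
grasp_force: 0.0
```

apply_moves(
  series=[
    {"dx":0,"dy":0,"dz":8,"turn":0,"jaw":1},
    {"dx":0,"dy":0,"dz":15,"turn":0,"jaw":1},
    {"dx":0,"dy":0,"dz":15,"turn":0,"jaw":1},
    {"dx":0,"dy":0,"dz":15,"turn":0,"jaw":1},
  ],
)

```text
time: 13.05
tool_pos: [0.4959, -0.3166, 0.0461]
tool_rot: [0.001, 0.597, 0.803, -0.0]
contact_force: [-0.0, -0.0, -0.3]
gripper_width: -0.003
grasp_force: 0.0
```

```bash
cat >> h.py <<'E'
def jig():
    p,R,y=pose();c,s=np.cos(.2915),np.sin(.2915);d=p[:2]-[.5432,-.2781]
    F=np.array(state()["contact_force"]);print("jig mm",round((c*d[0]+s*d[1])*1000,1),round((-s*d[0]+c*d[1])*1000,1),"z",p[2].round(4),"yaw",round(y-np.pi/2,4),"F",round(c*F[0]+s*F[1],1),round(-s*F[0]+c*F[1],1),round(F[2],1))
E
python3 -c "
from h import *
jig()
f=grab_frame('wrist');blk(f,.044);save(f,'pics/w7.png')"
```

```text
jig mm -56.4 -23.3 z 0.0461 yaw 0.2923 F -0.0 -0.0 -0.3
block 0.73 [309.6, 118.8, 488.2, 359.5] [ 69.  88. 113.] ((549.9871826171875, -289.06646728515625), (66.80272674560547, 117.43663024902344), 17.031217575073242)
```

apply_moves(
  series=[
    {"dx":0,"dy":6,"dz":4,"turn":0,"jaw":1},
    {"dx":0,"dy":12,"dz":4,"turn":0,"jaw":1},
    {"dx":0,"dy":17,"dz":4,"turn":0,"jaw":1},
    {"dx":0,"dy":22,"dz":4,"turn":0,"jaw":1},
    {"dx":0,"dy":26,"dz":4,"turn":0,"jaw":1},
  ],
)

```text
time: 13.57
tool_pos: [0.5206, -0.3091, 0.0416]
tool_rot: [-0.0, 0.596, 0.803, -0.0]
contact_force: [-3.0, -1.1, 2.5]
gripper_width: 0.001
grasp_force: 1.8
```

apply_moves(
  series=[
    {"dx":0,"dy":4,"dz":0,"turn":0,"jaw":1},
    {"dx":0,"dy":8,"dz":0,"turn":0,"jaw":1},
    {"dx":0,"dy":11,"dz":0,"turn":0,"jaw":1},
    {"dx":0,"dy":14,"dz":0,"turn":0,"jaw":1},
    {"dx":0,"dy":16,"dz":0,"turn":0,"jaw":1},
  ],
)

```text
time: 13.98
tool_pos: [0.5358, -0.3044, 0.0414]
tool_rot: [0.0, 0.597, 0.802, -0.0]
contact_force: [-3.1, -0.5, 2.3]
gripper_width: 0.002
grasp_force: 1.7
```

```bash
python3 -c "
from h import *
jig()
f=grab_frame('top');blk(f,.04);f=grab_frame('wrist');blk(f,.044)"
```

```text
jig mm -14.6 -23.0 z 0.0414 yaw 0.2921 F -3.1 0.4 2.3
block 0.61 [378.0, 184.3, 411.9, 214.5] [58. 69. 88.] ((570.4007568359375, -271.60626220703125), (63.71619415283203, 108.2193832397461), 15.767252922058105)
block 0.84 [277.6, 119.1, 447.3, 359.5] [ 65.  85. 111.] ((573.0565185546875, -279.3866882324219), (63.025875091552734, 113.55980682373047), 16.973949432373047)
```

apply_moves(
  series=[
    {"dx":0,"dy":2,"dz":0,"turn":0,"jaw":1},
    {"dx":0,"dy":4,"dz":0,"turn":0,"jaw":1},
    {"dx":0,"dy":6,"dz":0,"turn":0,"jaw":1},
    {"dx":0,"dy":8,"dz":0,"turn":0,"jaw":1},
    {"dx":0,"dy":8,"dz":0,"turn":0,"jaw":1},
  ],
)

```text
time: 14.6
tool_pos: [0.5435, -0.3017, 0.0411]
tool_rot: [-0.0, 0.597, 0.803, 0.0]
contact_force: [0.2, 0.1, -1.4]
gripper_width: -0.0
grasp_force: 0.2
```

apply_moves(
  series=[
    {"dx":0,"dy":1,"dz":0,"turn":0,"jaw":1},
    {"dx":0,"dy":2,"dz":0,"turn":0,"jaw":1},
    {"dx":0,"dy":3,"dz":0,"turn":0,"jaw":1},
    {"dx":0,"dy":3,"dz":0,"turn":0,"jaw":1},
  ],
)

```text
time: 14.93
tool_pos: [0.5461, -0.301, 0.0412]
tool_rot: [-0.0, 0.597, 0.802, 0.0]
contact_force: [-1.5, 0.4, -0.4]
gripper_width: -0.001
grasp_force: 0.5
```

```bash
python3 -c "
from h import *
jig()"
```

```text
jig mm -3.8 -22.8 z 0.0412 yaw 0.292 F -1.3 0.8 -0.4
```

apply_moves(
  series=[
    {"dx":0,"dy":1,"dz":0,"turn":0,"jaw":1},
    {"dx":0,"dy":2,"dz":0,"turn":0,"jaw":1},
    {"dx":0,"dy":2,"dz":0,"turn":0,"jaw":1},
  ],
)

```text
time: 15.18
tool_pos: [0.5464, -0.3008, 0.0411]
tool_rot: [-0.002, 0.597, 0.803, -0.001]
contact_force: [-7.5, -1.0, 3.3]
gripper_width: -0.001
grasp_force: 3.9
```

apply_moves(
  series=[
    {"dx":0,"dy":1,"dz":0,"turn":0,"jaw":1},
    {"dx":0,"dy":2,"dz":0,"turn":0,"jaw":1},
    {"dx":0,"dy":2,"dz":0,"turn":0,"jaw":1},
  ],
)

```text
time: 15.43
tool_pos: [0.5465, -0.3008, 0.0411]
tool_rot: [-0.004, 0.596, 0.803, -0.003]
contact_force: [-14.8, -2.3, 7.0]
gripper_width: -0.0
grasp_force: 7.5
```

```bash
python3 -c "
from h import *
jig()"
```

```text
jig mm -3.3 -22.7 z 0.0411 yaw 0.2926 F -14.9 2.1 7.0
```

apply_moves(
  series=[
    {"dx":0,"dy":-12,"dz":0,"turn":0,"jaw":1},
    {"dx":0,"dy":-24,"dz":-5,"turn":0,"jaw":1},
    {"dx":0,"dy":-28,"dz":-40,"turn":0,"jaw":1},
    {"dx":-35,"dy":-20,"dz":-60,"turn":0,"jaw":1},
    {"dx":-70,"dy":0,"dz":-60,"turn":0,"jaw":1},
  ],
)

```text
time: 15.85
tool_pos: [0.5706, -0.369, 0.1073]
tool_rot: [0.004, 0.597, 0.802, -0.0]
contact_force: [2.1, -1.5, 2.5]
gripper_width: 0.001
grasp_force: 0.0
```

apply_moves(
  series=[
    {"dx":-35,"dy":20,"dz":0,"turn":0,"jaw":1},
    {"dx":-35,"dy":37,"dz":10,"turn":0,"jaw":1},
    {"dx":-35,"dy":37,"dz":10,"turn":0,"jaw":1},
    {"dx":-35,"dy":37,"dz":10,"turn":0,"jaw":1},
  ],
)

```text
time: 16.18
tool_pos: [0.6154, -0.3899, 0.0907]
tool_rot: [-0.0, 0.597, 0.803, 0.0]
contact_force: [0.8, 0.1, -0.8]
gripper_width: 0.002
grasp_force: 0.0
```

```bash
python3 -c "
from h import *
jig()
f=grab_frame('wrist');blk(f,.044)
c,s=np.cos(.2915),np.sin(.2915)
for r in spotter.outline_of(f,'block')[:1]:
    P=np.array([ray(f,p,.044)[:2] for p in np.argwhere(r['region'])[:,::-1]])-[.5432,-.2781]
    J=P@np.array([[c,-s],[s,c]]);print(np.percentile(J,[1,50,99],axis=0))
"
```

```text
jig mm 37.1 -127.8 z 0.0907 yaw 0.2924 F 0.8 -0.1 -0.8
block 0.91 [196.7, 0.0, 326.0, 168.9] [ 59.  79. 106.] ((595.39794921875, -311.530029296875), (60.82543182373047, 79.43003845214844), 16.69792938232422)
[[ 0.01092528 -0.08560228]
 [ 0.04040061 -0.04202801]
 [ 0.06985518 -0.00772112]]
```

apply_moves(
  series=[
    {"dx":0,"dy":3,"dz":25,"turn":0,"jaw":1},
    {"dx":0,"dy":3,"dz":45,"turn":0,"jaw":1},
    {"dx":0,"dy":3,"dz":50,"turn":0,"jaw":1},
    {"dx":6,"dy":3,"dz":50,"turn":0,"jaw":1},
    {"dx":12,"dy":3,"dz":50,"turn":0,"jaw":1},
  ],
)

```text
time: 16.75
tool_pos: [0.6146, -0.3774, 0.0419]
tool_rot: [0.0, 0.597, 0.802, 0.0]
contact_force: [0.1, -0.3, -0.5]
gripper_width: -0.002
grasp_force: 0.0
```

apply_moves(
  series=[
    {"dx":6,"dy":0,"dz":0,"turn":0,"jaw":1},
    {"dx":12,"dy":0,"dz":0,"turn":0,"jaw":1},
    {"dx":17,"dy":0,"dz":0,"turn":0,"jaw":1},
    {"dx":21,"dy":0,"dz":0,"turn":0,"jaw":1},
    {"dx":25,"dy":0,"dz":0,"turn":0,"jaw":1},
  ],
)

```text
time: 17.17
tool_pos: [0.6084, -0.3541, 0.0427]
tool_rot: [0.002, 0.597, 0.803, -0.0]
contact_force: [1.1, -2.9, 1.2]
gripper_width: -0.0
grasp_force: 1.4
```

```bash
python3 -c "
from h import *
jig()
"
```

```text
jig mm 40.6 -91.6 z 0.0427 yaw 0.2923 F 0.2 -3.1 1.2
```

apply_moves(
  series=[
    {"dx":4,"dy":0,"dz":0,"turn":0,"jaw":1},
    {"dx":8,"dy":0,"dz":0,"turn":0,"jaw":1},
    {"dx":12,"dy":0,"dz":0,"turn":0,"jaw":1},
    {"dx":16,"dy":0,"dz":0,"turn":0,"jaw":1},
    {"dx":20,"dy":0,"dz":0,"turn":0,"jaw":1},
  ],
)

```text
time: 17.58
tool_pos: [0.6021, -0.3345, 0.0416]
tool_rot: [0.0, 0.597, 0.802, -0.0]
contact_force: [0.4, -2.9, 3.0]
gripper_width: -0.002
grasp_force: 1.7
```

apply_moves(
  series=[
    {"dx":4,"dy":0,"dz":0,"turn":0,"jaw":1},
    {"dx":8,"dy":0,"dz":0,"turn":0,"jaw":1},
    {"dx":11,"dy":0,"dz":0,"turn":0,"jaw":1},
    {"dx":14,"dy":0,"dz":0,"turn":0,"jaw":1},
    {"dx":14,"dy":0,"dz":0,"turn":0,"jaw":1},
  ],
)

```text
time: 18.0
tool_pos: [0.5976, -0.3201, 0.0409]
tool_rot: [-0.001, 0.597, 0.803, 0.0]
contact_force: [1.4, -2.3, 1.0]
gripper_width: -0.002
grasp_force: 0.7
```

```bash
python3 -c "
from h import *
jig()
"
```

```text
jig mm 40.1 -55.9 z 0.0409 yaw 0.2923 F 0.6 -2.6 1.0
```

apply_moves(
  series=[
    {"dx":2,"dy":0,"dz":0,"turn":0,"jaw":1},
    {"dx":4,"dy":0,"dz":0,"turn":0,"jaw":1},
    {"dx":6,"dy":0,"dz":0,"turn":0,"jaw":1},
    {"dx":6,"dy":0,"dz":0,"turn":0,"jaw":1},
  ],
)

```text
time: 18.33
tool_pos: [0.5958, -0.3147, 0.0408]
tool_rot: [-0.001, 0.597, 0.802, 0.0]
contact_force: [-0.3, -1.1, 0.4]
gripper_width: -0.005
grasp_force: 0.6
```

apply_moves(
  series=[
    {"dx":1,"dy":0,"dz":0,"turn":0,"jaw":1},
    {"dx":2,"dy":0,"dz":0,"turn":0,"jaw":1},
    {"dx":3,"dy":0,"dz":0,"turn":0,"jaw":1},
    {"dx":3,"dy":0,"dz":0,"turn":0,"jaw":1},
  ],
)

```text
time: 18.67
tool_pos: [0.595, -0.312, 0.0409]
tool_rot: [-0.001, 0.597, 0.802, 0.0]
contact_force: [0.7, -1.0, -0.1]
gripper_width: -0.003
grasp_force: 0.5
```

apply_moves(
  series=[
    {"dx":1,"dy":0,"dz":0,"turn":0,"jaw":1},
    {"dx":2,"dy":0,"dz":0,"turn":0,"jaw":1},
    {"dx":2,"dy":0,"dz":0,"turn":0,"jaw":1},
  ],
)

```text
time: 18.92
tool_pos: [0.5945, -0.3101, 0.041]
tool_rot: [-0.001, 0.597, 0.802, 0.0]
contact_force: [-1.0, -0.2, 0.2]
gripper_width: -0.001
grasp_force: 0.1
```

```bash
python3 -c "
from h import *
jig()
"
```

```text
jig mm 40.0 -45.4 z 0.041 yaw 0.2921 F -1.0 0.1 0.2
```

apply_moves(
  series=[
    {"dx":1,"dy":0,"dz":0,"turn":0,"jaw":1},
    {"dx":2,"dy":0,"dz":0,"turn":0,"jaw":1},
    {"dx":2,"dy":0,"dz":0,"turn":0,"jaw":1},
  ],
)

```text
time: 19.17
tool_pos: [0.5941, -0.3085, 0.0412]
tool_rot: [-0.0, 0.597, 0.802, -0.0]
contact_force: [0.2, -1.0, 0.2]
gripper_width: -0.003
grasp_force: 0.4
```

apply_moves(
  series=[
    {"dx":1,"dy":0,"dz":0,"turn":0,"jaw":1},
    {"dx":2,"dy":0,"dz":0,"turn":0,"jaw":1},
    {"dx":2,"dy":0,"dz":0,"turn":0,"jaw":1},
  ],
)

```text
time: 19.42
tool_pos: [0.5942, -0.3084, 0.0421]
tool_rot: [0.002, 0.597, 0.802, -0.001]
contact_force: [0.9, -5.5, -1.6]
gripper_width: -0.001
grasp_force: 3.0
```

```bash
python3 -c "
from h import *
jig()
"
```

```text
jig mm 40.2 -43.7 z 0.0421 yaw 0.2921 F -0.7 -5.5 -1.6
```

apply_moves(
  series=[
    {"dx":1,"dy":0,"dz":0,"turn":0,"jaw":1},
    {"dx":2,"dy":0,"dz":0,"turn":0,"jaw":1},
    {"dx":2,"dy":0,"dz":0,"turn":0,"jaw":1},
  ],
)

```text
time: 19.67
tool_pos: [0.5943, -0.3083, 0.043]
tool_rot: [0.004, 0.597, 0.802, -0.002]
contact_force: [1.6, -10.4, -2.2]
gripper_width: -0.002
grasp_force: 5.2
```

apply_moves(
  series=[
    {"dx":-12,"dy":0,"dz":0,"turn":0,"jaw":1},
    {"dx":-25,"dy":0,"dz":-10,"turn":0,"jaw":1},
    {"dx":-30,"dy":-20,"dz":-45,"turn":0,"jaw":1},
    {"dx":-20,"dy":-55,"dz":-60,"turn":0,"jaw":1},
    {"dx":-10,"dy":-75,"dz":-60,"turn":0,"jaw":1},
  ],
)

```text
time: 20.08
tool_pos: [0.525, -0.3387, 0.1062]
tool_rot: [0.003, 0.597, 0.802, -0.0]
contact_force: [0.3, -0.7, 0.1]
gripper_width: 0.002
grasp_force: 0.0
```

apply_moves(
  series=[
    {"dx":0,"dy":0,"dz":0,"turn":0,"jaw":1},
    {"dx":0,"dy":0,"dz":0,"turn":0,"jaw":1},
    {"dx":0,"dy":0,"dz":0,"turn":0,"jaw":1},
  ],
)

```text
time: 20.33
tool_pos: [0.5245, -0.3358, 0.101]
tool_rot: [-0.0, 0.597, 0.802, 0.0]
contact_force: [-0.7, 1.2, -0.5]
gripper_width: 0.001
grasp_force: 0.0
```

```bash
python3 -c "
from h import *
jig()
f=grab_frame('wrist');blk(f,.044);save(f,'pics/w8.png')
f=grab_frame('top');blk(f,.04);save(f,'pics/t8.png')
"
```

```text
jig mm -34.5 -49.9 z 0.101 yaw 0.2919 F -0.3 1.3 -0.5
block 0.69 [318.1, 0.8, 461.5, 202.9] [ 65.  85. 110.] ((572.5079345703125, -248.42803955078125), (66.7663803100586, 106.14443969726562), 16.825868606567383)
block 0.84 [363.4, 184.6, 410.4, 215.2] [ 65.  80. 105.] ((571.2142944335938, -238.0040283203125), (58.913299560546875, 132.19479370117188), 17.792152404785156)
```

View pics/w8.png

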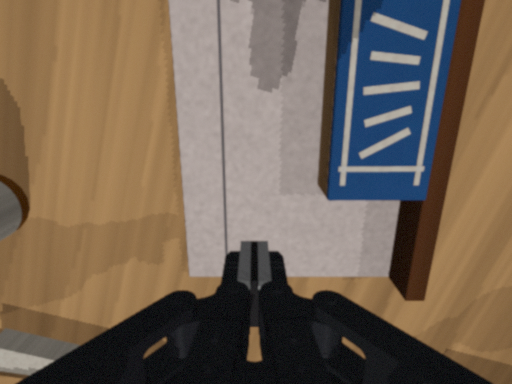

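The block lies along the long fence (edge at (430,195)) and has slid up to the short one. One final gentle nudge against the long fence at its centre follows.

apply_moves(
  series=[
    {"dx":35,"dy":0,"dz":0,"turn":0,"jaw":1},
    {"dx":70,"dy":0,"dz":10,"turn":0,"jaw":1},
    {"dx":80,"dy":0,"dz":35,"turn":0,"jaw":1},
    {"dx":80,"dy":5,"dz":58,"turn":0,"jaw":1},
    {"dx":80,"dy":10,"dz":58,"turn":0,"jaw":1},
  ],
)

```text
time: 20.95
tool_pos: [0.5078, -0.2533, 0.0381]
tool_rot: [-0.005, 0.596, 0.803, -0.0]
contact_force: [-0.7, 0.8, -0.7]
gripper_width: 0.002
grasp_force: 0.0
```

apply_moves(
  series=[
    {"dx":0,"dy":5,"dz":0,"turn":0,"jaw":1},
    {"dx":0,"dy":10,"dz":0,"turn":0,"jaw":1},
    {"dx":0,"dy":14,"dz":0,"turn":0,"jaw":1},
    {"dx":0,"dy":16,"dz":0,"turn":0,"jaw":1},
    {"dx":0,"dy":18,"dz":0,"turn":0,"jaw":1},
  ],
)

```text
time: 21.37
tool_pos: [0.5292, -0.252, 0.0447]
tool_rot: [0.001, 0.597, 0.802, 0.0]
contact_force: [0.5, -0.3, -0.0]
gripper_width: -0.003
grasp_force: 0.0
```

```bash
python3 -c "
from h import *
jig()
"
```

```text
jig mm -6.0 29.0 z 0.0447 yaw 0.2919 F 0.4 -0.4 -0.0
```

apply_moves(
  series=[
    {"dx":0,"dy":1,"dz":3,"turn":0,"jaw":1},
    {"dx":0,"dy":2,"dz":3,"turn":0,"jaw":1},
    {"dx":0,"dy":3,"dz":3,"turn":0,"jaw":1},
    {"dx":0,"dy":4,"dz":3,"turn":0,"jaw":1},
    {"dx":0,"dy":4,"dz":3,"turn":0,"jaw":1},
  ],
)

```text
time: 21.78
tool_pos: [0.531, -0.2501, 0.04]
tool_rot: [-0.001, 0.597, 0.802, -0.001]
contact_force: [-3.7, -0.4, 1.7]
gripper_width: 0.0
grasp_force: 1.7
```

apply_moves(
  series=[
    {"dx":0,"dy":1,"dz":0,"turn":0,"jaw":1},
    {"dx":0,"dy":1.5,"dz":0,"turn":0,"jaw":1},
    {"dx":0,"dy":1.5,"dz":0,"turn":0,"jaw":1},
  ],
)

```text
time: 22.03
tool_pos: [0.5311, -0.2501, 0.0401]
tool_rot: [-0.002, 0.597, 0.803, -0.002]
contact_force: [-9.5, -0.8, 4.4]
gripper_width: -0.001
grasp_force: 4.7
```

```bash
python3 -c "
from h import *
jig()
"
```

```text
jig mm -3.5 30.3 z 0.0401 yaw 0.2924 F -9.3 2.0 4.4
```

apply_moves(
  series=[
    {"dx":0,"dy":-8,"dz":0,"turn":0,"jaw":1},
    {"dx":0,"dy":-22,"dz":0,"turn":0,"jaw":1},
    {"dx":0,"dy":-30,"dz":-30,"turn":0,"jaw":1},
    {"dx":-40,"dy":-30,"dz":-70,"turn":0,"jaw":1},
    {"dx":-80,"dy":-10,"dz":-110,"turn":0,"jaw":1},
  ],
)

```text
time: 22.45
tool_pos: [0.5297, -0.31, 0.1276]
tool_rot: [-0.002, 0.597, 0.802, 0.0]
contact_force: [1.0, -0.7, -0.7]
gripper_width: 0.001
grasp_force: 0.0
```

apply_moves(
  series=[
    {"dx":-25,"dy":30,"dz":-30,"turn":0,"jaw":1},
    {"dx":-25,"dy":30,"dz":-30,"turn":0,"jaw":1},
    {"dx":-25,"dy":30,"dz":-30,"turn":0,"jaw":1},
    {"dx":-25,"dy":30,"dz":-30,"turn":0,"jaw":1},
  ],
)

```text
time: 22.78
tool_pos: [0.5673, -0.3253, 0.1573]
tool_rot: [-0.001, 0.597, 0.803, 0.0]
contact_force: [0.5, 0.9, 0.6]
gripper_width: 0.003
grasp_force: 0.0
```

```bash
python3 -c "
from fit import *
jig()
f=grab_frame('wrist');blk(f,.044)
c,s=np.cos(.2915),np.sin(.2915)
for x,y in((.041,.031),):print('home',.5432+c*x-s*y,-.2781+s*x+c*y)
t=grab_frame('top')
for n in ('ink_tin','brayer','tape'): print(n,[r['extent'] for r in spotter.outline_of(t,n)[:1]])
for p in((.085,.11,.04),(.071,.096,.04)): print(proj(f,[.5432+c*p[0]-s*p[1],-.2781+s*p[0]+c*p[1],p[2]]))
a=np.array(f['pixels'])[:,:,::-1];b=cv2.resize(a[0:190,190:443],(799,600),interpolation=cv2.INTER_CUBIC);cv2.imwrite('pics/w9.png',b);save(f,'pics/w9f.png')
"
```

```text
jig mm 9.5 -52.2 z 0.1573 yaw 0.2922 F 0.7 0.7 0.6
block 0.9 [253.9, 1.2, 348.2, 178.1] [ 69.  90. 118.] ((574.7988891601562, -241.97125244140625), (59.88991165161133, 116.73896789550781), 16.760934829711914)
home 0.5735613013126111 -0.2366248100353375
ink_tin [[289.0, 185.3, 308.9, 207.2]]
brayer [[281.2, 238.0, 320.4, 289.5]]
tape [[280.7, 132.2, 310.8, 172.0]]
[370.45138686 -44.73595636]
[346.69966184 -19.47484852]
```

View pics/w9.png

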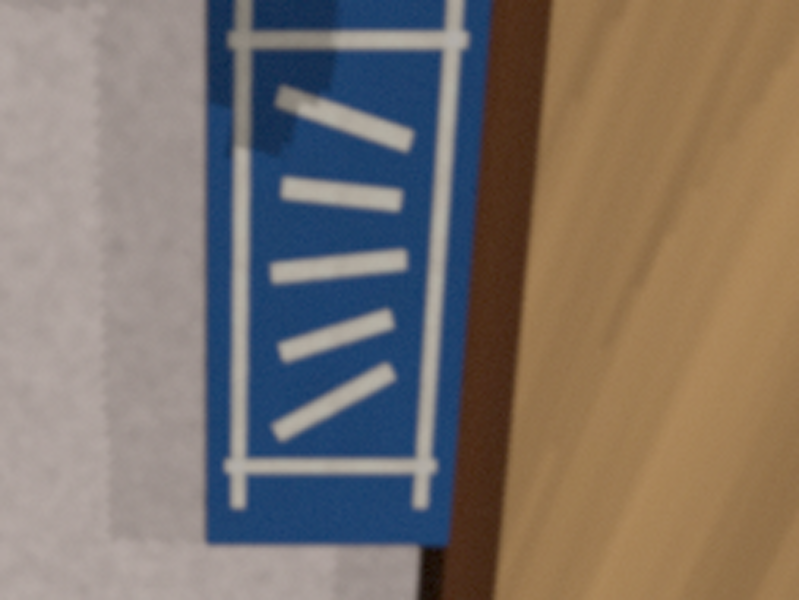

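The long side is flush along the whole fence visible (crop (470,300)). I back off once more to measure the end against the short fence numerically.

apply_moves(
  series=[
    {"dx":-30,"dy":15,"dz":-20,"turn":0,"jaw":1},
    {"dx":-60,"dy":30,"dz":-40,"turn":0,"jaw":1},
    {"dx":-80,"dy":30,"dz":-60,"turn":0,"jaw":1},
    {"dx":-80,"dy":30,"dz":-60,"turn":0,"jaw":1},
    {"dx":-80,"dy":30,"dz":-60,"turn":0,"jaw":1},
  ],
)

```text
time: 23.5
tool_pos: [0.6199, -0.3947, 0.2193]
tool_rot: [0.001, 0.597, 0.802, 0.0]
contact_force: [-0.5, -0.0, -1.0]
gripper_width: -0.001
grasp_force: 0.0
```

```bash
python3 -c "
from h import *
f=grab_frame('wrist');f=grab_frame('wrist');blk(f,.044)
c,s=np.cos(.2922),np.sin(.2922);im=cv2.GaussianBlur(np.array(f['pixels']),(3,3),0)
W=lambda x,y,z:[.5432+c*x-s*y,-.2781+s*x+c*y,z]
def line(x,ys,z):
    for y in ys:
        u=proj(f,W(x/1000,y/1000,z))
        if 0<=u[0]<511 and 0<=u[1]<383: print(x,y,u.round(),cv2.getRectSubPix(im,(1,1),tuple(map(float,u)))[0,0])
line(48,range(-40,-27,1),.044);print('top end');line(48,range(90,117,1),.042)
print('open fence');line(-40,range(88,117,2),.04)
"
```

```text
block 0.75 [218.6, 0.4, 291.8, 71.4] [ 70.  93. 123.] ((584.1663208007812, -274.5188903808594), (59.84225082397461, 52.22706985473633), 16.663856506347656)
48 -40 [263.  75.] [159 149 144]
48 -39 [263.  73.] [160 149 145]
48 -38 [263.  72.] [160 149 145]
48 -37 [263.  71.] [158 146 142]
48 -36 [263.  70.] [150 136 130]
48 -35 [263.  69.] [131 115 106]
48 -34 [263.  67.] [100  90  91]
48 -33 [263.  66.] [ 65  75 100]
48 -32 [263.  65.] [ 41  71 113]
48 -31 [263.  64.] [ 34  71 116]
48 -30 [263.  62.] [ 34  71 117]
48 -29 [263.  61.] [ 34  71 116]
48 -28 [263.  60.] [ 33  71 116]
top end
open fence
```

apply_moves(
  series=[
    {"dx":35,"dy":-15,"dz":-10,"turn":0,"jaw":1},
    {"dx":70,"dy":-30,"dz":-20,"turn":0,"jaw":1},
    {"dx":105,"dy":-45,"dz":-30,"turn":0,"jaw":1},
    {"dx":130,"dy":-45,"dz":-30,"turn":0,"jaw":1},
    {"dx":130,"dy":-45,"dz":-30,"turn":0,"jaw":1},
  ],
)

```text
time: 24.07
tool_pos: [0.5371, -0.2776, 0.2473]
tool_rot: [-0.001, 0.596, 0.803, 0.001]
contact_force: [0.2, -0.5, -0.5]
gripper_width: -0.003
grasp_force: 0.0
```

```bash
python3 -c "
from h import *
f=grab_frame('wrist');f=grab_frame('wrist');f=grab_frame('wrist');blk(f,.044)
c,s=np.cos(.2922),np.sin(.2922);im=cv2.GaussianBlur(np.array(f['pixels']),(3,3),0)
W=lambda x,y,z:[.5432+c*x-s*y,-.2781+s*x+c*y,z]
def line(x,ys,z):
    for y in ys:
        u=proj(f,W(x/1000,y/1000,z))
        if 0<=u[0]<511 and 0<=u[1]<383: print(x,y,u.round(),cv2.getRectSubPix(im,(1,1),tuple(map(float,u)))[0,0])
line(48,range(-38,-29,1),.044);print('top end');line(48,range(90,116,1),.042)
print('open fence');line(-40,range(90,116,2),.04)
"
```

```text
48 -38 [302. 201.] [154 143 139]
48 -37 [302. 200.] [155 144 140]
48 -36 [302. 200.] [154 143 140]
48 -35 [302. 199.] [145 137 138]
48 -34 [302. 198.] [123 122 133]
48 -33 [303. 197.] [ 88  99 125]
48 -32 [303. 196.] [ 54  80 119]
48 -31 [303. 195.] [ 39  73 116]
48 -30 [303. 194.] [ 34  70 115]
top end
48 90 [308.  77.] [ 32  68 113]
48 91 [308.  76.] [ 32  68 113]
48 92 [309.  75.] [ 32  68 112]
48 93 [309.  74.] [ 32  68 112]
48 94 [309.  73.] [ 32  67 111]
48 95 [309.  72.] [ 33  61 101]
48 96 [309.  71.] [38 48 74]
48 97 [309.  70.] [49 38 42]
48 98 [309.  69.] [58 36 23]
48 99 [309.  68.] [64 40 20]
48 100 [309.  66.] [72 44 22]
48 101 [309.  65.] [79 48 26]
48 102 [309.  64.] [81 49 27]
48 103 [309.  63.] [82 49 26]
48 104 [309.  62.] [82 49 26]
48 105 [309.  61.] [82 49 26]
48 106 [309.  60.] [81 48 26]
48 107 [309.  59.] [79 48 26]
48 108 [309.  58.] [79 48 27]
48 109 [310.  56.] [81 52 31]
48 110 [310.  55.] [89 62 39]
48 111 [310.  54.] [99 74 47]
48 112 [310.  53.] [104  78  50]
48 113 [310.  52.] [104  78  51]
48 114 [310.  51.] [103  77  51]
48 115 [310.  50.] [103  77  51]
open fence
-40 90 [219.  78.] [164 152 148]
-40 92 [219.  75.] [159 148 144]
-40 94 [219.  73.] [145 133 128]
-40 96 [219.  71.] [87 68 57]
-40 98 [218.  69.] [76 45 25]
-40 100 [218.  67.] [80 47 27]
-40 102 [218.  64.] [82 49 28]
-40 104 [218.  62.] [81 49 28]
-40 106 [218.  60.] [81 49 27]
-40 108 [218.  58.] [81 50 28]
-40 110 [218.  55.] [93 64 40]
-40 112 [218.  53.] [114  87  56]
-40 114 [218.  51.] [116  90  58]
```

```bash
python3 -c "
from h import *
print(ticket.job_done())"
```

```text
the job is handed in; nothing more can be done
None
```

I handed the job in at about 24 s. The jaw is fully open, and the block sits carved face up on the jig, flush to within about 1 mm by the camera against both fences. The tin, roller and tape were not disturbed; the hand-in call did not report a verdict.

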